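# Sort a stripped sewing machine's parts into their trays

### The arm

A 6-joint arm with a two-finger parallel gripper is mounted at the origin on the work surface. World frame = base frame: x ahead of the robot, y to its left, z up, the work surface at z = 0. Lengths are in mm, angles in degrees, forces in N, time in s.
With the tool pointing down it reaches from about 350 to 850 mm from the base axis. Payload 8.1 kg.
Tool frame: the origin (TCP) lies at the very end of the fingers, on their centre line; the grasp point (between the pads) lies 19 mm behind it (r.grip_depth is the distance from the TCP to the grasp point, in mm); z points along the fingers, y is the direction in which the jaws open and shut (so a half turn about z gives the same grasp; the last joint's range is limited). The gripper opens to 85 mm and grips with 20 to 120 N. Pads are 22 mm wide; open, the fingers measure 114 mm over their backs; the gripper's body (76 mm by 85 mm) begins 54 mm behind the grasp point. The pads swing forward as they close: fully open they stand 13 mm farther back than shut.
Start: joints at [-79.664, 7.471, 85.268, -0, 87.261, -4.893], TCP at [157.629, -578.929, 231.292] pointing down, gripper open.
Joint ranges: [-169.43, 169.43], [-51.17, 129.36], [1.28, 143.12], [-76.62, 256.62], [0, 156.53], [-152.29, 152.29]. Speed limits (degrees/s): [136.94, 136.94, 159.86, 180, 180, 180].

### API

Orientations are given as [roll, pitch, yaw] about the fixed x, y, z axes, in that order (R = Rz(yaw) Ry(pitch) Rx(roll)).
In Python, from bench import status, viewer, hand_in, r gives the robot as it stands.
- The arm moves only by the shell command python3 -m crank 'ROWS' [OPENING] [FORCE]. ROWS is a JSON object of lists of equal length, an entry for each row: "slide": the shift along the tool's x, y, z in m, a list of three; "twist": the turn about the tool's z in rad. A call has 1 to 8 rows; each row shifts and turns the commanded pose from where the row before left it, along the tool's axes as they then stand; what a row does not reach is not made up. A row lasts 1/10 s, in which the tool goes at most 50 mm and 8.59 degrees, less where a joint would pass 70% of its speed; a pose out of reach is approached as far as the arm can. A call with a gripper value outside its range is refused whole. OPENING is the closure, from 0 (fully open) to 1 (shut), set as the call begins (- or left out, the last holds). The fingers move at their own pace and stop on an object; FORCE is the grip in N (left out, the last holds). Time passes only in rows, so rows that do not move let the fingers close. It gives the time, the measured TCP pose, the force and the opening at its end, in the units of the state.
- status.sense(): the state, without advancing time (a new reading comes with each control period).
- viewer.snapshot(name): name is "side" or "top" or "wrist"; returns a dict with "img" (400x640x3 uint8, red, green, blue), "fx", "fy", "cx", "cy" (pixels), "R" (3x3) and "t" (3): a world point X has camera coordinates R X + t; the wrist camera has in their place "hand_eye" (4x4, takes a point from camera to tool coordinates, whose origin is the TCP and whose axes are the flange's). Camera axes: x right, y down, z forward; pixel columns grow to the right and rows downward; lengths in mm; the calibration is good to about 2 mm. A picture is of the moment at which its call begins: read the wrist's pose just before it. There is no depth.
- hand_in(): hands the job in, once; it reports no verdict.
The state is a dict: "time": time; "joint_pos": joint angles; "qd": joint speeds; "joint_efforts": joint torques, N m; "tool_pos": TCP position; "tcp_rot": TCP orientation; "ft_force": force on the tool from outside, world axes, zero at the start; "wrist_torque": the same for the moment, N m; "finger_gap": finger opening in mm.
Only numpy, scipy, OpenCV 4.12 (cv2) and the standard library are available. Lean on these libraries where they do the work, as an engineer would, in place of code of your own. Each camera call takes 0.05 s, during which the arm holds its last target.

### The job

Sort the sewing machine parts lying on the bench into the three metal trays: both belt pulleys into the round pan, both bearing blocks into the square tray and the connecting rod into the long narrow tray. Set every part down (do not drop it) flat on its tray's floor, side by side and not on one another, pulleys hub up and blocks standing on their feet; leave the oil bottle and the screwdriver where they are.

Things in the scene. Friction and masses are not known exactly. Their poses are not given: they have to be found in the camera images.
- pulley_a: Steel belt pulley from a sewing machine: a grooved wheel 52 mm across and 14 mm thick, lying flat, with a plain round hub 24 mm across standing up from its middle to 44 mm above the underside (grip the hub). Origin: centre of the underside; z up along the hub. 0.15 to 0.31 kg. One of two alike, both belong in the round pan.
- pulley_b: Steel belt pulley from a sewing machine: a grooved wheel 52 mm across and 14 mm thick, lying flat, with a plain round hub 24 mm across standing up from its middle to 44 mm above the underside (grip the hub). Origin: centre of the underside; z up along the hub. 0.15 to 0.31 kg. One of two alike, both belong in the round pan.
- block_a: Bearing block: dark cast foot 50 mm long (its x) by 26 mm wide (its y), 10 mm thick, with a round-topped housing 30 mm long and 26 mm wide rising to 42 mm; a brass bush shows in its two upright flat faces (facing its +y and -y, 26 mm apart: grip these). Origin: centre of the underside; z up. 0.17 to 0.35 kg. One of two alike, both belong in the square tray.
- block_b: Bearing block: dark cast foot 50 mm long (its x) by 26 mm wide (its y), 10 mm thick, with a round-topped housing 30 mm long and 26 mm wide rising to 42 mm; a brass bush shows in its two upright flat faces (facing its +y and -y, 26 mm apart: grip these). Origin: centre of the underside; z up. 0.17 to 0.35 kg. One of two alike, both belong in the square tray.
- rod: Connecting rod, plain steel, lying flat: a straight bar 12 mm wide and 14 mm thick along its x, with a round eye 26 mm across and 14 mm thick at each end (eye centres 45 mm either side of the middle), 116 mm long in all. Grip it across the middle of the bar. Origin: centre of the underside; z up. 0.1 to 0.21 kg. Belongs in the long narrow tray.
- round_pan: Round aluminium pan fixed to the bench: 152 mm across outside, 144 mm inside, rim 22 mm above the bench, floor 4 mm thick. Origin: centre of its underside, on the bench; z up. For the two pulleys.
- square_tray: Square aluminium tray fixed to the bench: 132 x 132 mm outside, walls 4 mm thick (124 x 124 mm inside), rim 22 mm above the bench, floor 4 mm thick. Origin: centre of its underside, on the bench; x and y along its sides, z up. For the two bearing blocks.
- long_tray: Long narrow aluminium tray fixed to the bench: 92 mm wide (its x) by 200 mm long (its y) outside, walls 4 mm thick (84 x 192 mm inside), rim 22 mm above the bench, floor 4 mm thick. Origin: centre of its underside, on the bench; z up. For the connecting rod.
- oil_bottle: Bystander: small upright oil bottle, 44 mm across and 120 mm tall, red cap. Origin: centre of its underside. Not to be moved.
- screwdriver: Bystander: screwdriver with a red handle, 190 mm long, lying on the bench along its x. Origin: under its middle. Not to be moved.
Mind the look-alikes: they are no part of the job. Leave any blue or pink look-alike of the pulley_a alone.

How it is judged (in metres and radians):
At the end, for the whole second after the job is handed in: All parts upright (within 0.12 rad), at rest on their tray's floor (origin under 10 mm above its underside): pulleys within 55 mm of the pan's centre, blocks within 55 mm of the square tray's centre lines, rod within 42 mm across and 65 mm along of the long tray's centre (horizontal distance between each of pulley_a, pulley_b and round_pan below 0.055 m and z of each of pulley_a, pulley_b in the frame of round_pan below 0.01 m and angle between each of pulley_a, pulley_b, block_a, block_b, rod's own z axis and vertical below 0.12 rad and linear speed of each of pulley_a, pulley_b, block_a, block_b, rod below 0.02 m/s and angular speed of each of pulley_a, pulley_b, block_a, block_b, rod below 0.2 rad/s and x of block_a in the frame of square_tray between -0.055 and 0.055 m and y of block_a in the frame of square_tray between -0.055 and 0.055 m and z of each of block_a, block_b in the frame of square_tray below 0.01 m and x of block_b in the frame of square_tray between -0.055 and 0.055 m and y of block_b in the frame of square_tray between -0.055 and 0.055 m and x of rod in the frame of long_tray between -0.042 and 0.042 m and y of rod in the frame of long_tray between -0.065 and 0.065 m and z of rod in the frame of long_tray below 0.01 m); the robot touches nothing.
It fails at once if the oil bottle or the screwdriver is shifted more than 30 mm or the bottle is tipped over (distance of any of oil_bottle, screwdriver from where it was at the start of the episode above 0.03 m or angle between oil_bottle's own z axis and vertical above 0.5 rad).
It fails at once if a part is dropped: falls free of the fingers from more than about 5 cm (faster than 1 m/s) ((linear speed of pulley_a above 1 m/s and contact force between the fingers and pulley_a below 0.05 N) or (linear speed of pulley_b above 1 m/s and contact force between the fingers and pulley_b below 0.05 N) or (linear speed of block_a above 1 m/s and contact force between the fingers and block_a below 0.05 N) or (linear speed of block_b above 1 m/s and contact force between the fingers and block_b below 0.05 N) or (linear speed of rod above 1 m/s and contact force between the fingers and rod below 0.05 N)).
It also fails if it takes over 112 s, if anything falls off the work surface, if the arm or the gripper's body presses on something with over 40 N, if the wrist force passes 120 N, or if a joint passes its speed limit or range.

## Working session

There is one attempt and no reset: what is moved stays moved. The work goes in short steps, Python scripts to look and compute and a shell command to move; the robot and the scene stay as the last step left them, time stands still between calls to the robot, and variables do not carry over. Pictures are saved under pics/ and viewed, and the job is handed in when it is done.

```bash
ls; mkdir -p pics
python3 - <<'E'
from bench import status, viewer, r
import cv2,json
print(status.sense())
for n in ("top","side"):
    s=viewer.snapshot(n); cv2.imwrite(f"pics/{n}0.png",s["img"][:,:,::-1])
    print(n,{k:(v if not hasattr(v,'tolist') else v.tolist()) for k,v in s.items() if k!="img"})
print(r.grip_depth)
E
```

```text
pics
{'time': 0.0, 'joint_pos': array([-7.96640147e+01,  7.51553711e+00,  8.53300938e+01,  1.85428102e-03,
        8.72580581e+01, -4.89379343e+00]), 'qd': array([-0.05981721, -0.01713386, -0.06336301,  0.03411974,  0.07377057,
       -0.01857954]), 'joint_efforts': array([-3.32102376e-03, -5.69415092e+01, -5.00554061e+01, -6.43006297e-04,
        1.48305466e-02,  4.67738435e-07]), 'tool_pos': array([ 157.54403977, -578.39504151,  230.2321156 ]), 'tcp_rot': array([-1.79896847e+02, -1.06908419e-02,  1.52296787e+01]), 'ft_force': array([ 0.31176178,  0.03626154, -0.51376384]), 'wrist_torque': array([-0.02174337,  0.00937906, -0.01502489]), 'finger_gap': 85.58224739958521}
top {'fx': 404.4120525433802, 'fy': 404.4120525433802, 'cx': 320.95637282370063, 'cy': 205.79885921217743, 'R': [[-0.021738067158690692, -0.9995673474196022, 0.019813490574455153], [-0.9823939824987605, 0.01767802909898444, -0.18598266165801733], [0.18555193231661413, -0.023507557502114664, -0.9823532333910523]], 't': [1.9381219417447797, 472.12166272779376, 981.7053074039866]}
side {'fx': 415.59978172898184, 'fy': 415.59978172898184, 'cx': 318.50209887387916, 'cy': 208.63851972822104, 'R': [[0.9838704800740405, -0.17869365024696168, -0.008213269768712053], [-0.12061229145516328, -0.6287722948953159, -0.7681784143817195], [0.13210432842572514, 0.7567786866274013, -0.6401831502606841]], 't': [-460.86174284842167, 89.19466229315279, 981.0407787238104]}
18.700000000000003
```

View pics/top0.png

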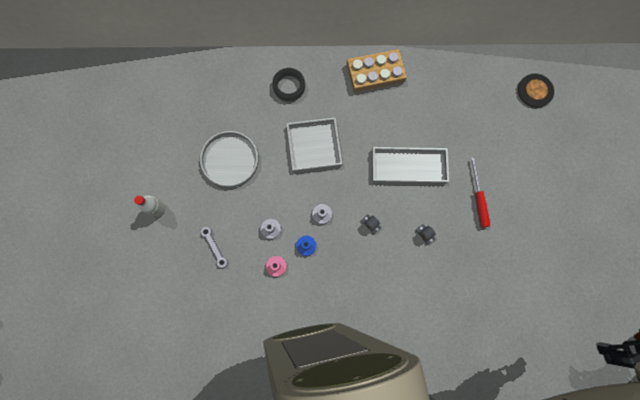

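View pics/side0.png

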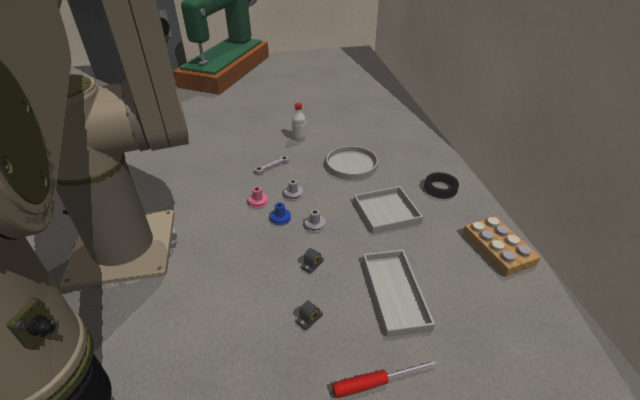

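The top view shows the steel pulleys at (270,229) and (321,214), with look-alikes in blue (306,246) and pink (276,267). The rod is at (214,248) and the blocks at (371,224) and (427,234). The pan is at (229,160), the square tray at (314,145), the long tray at (410,166), the bottle at (146,204) and the screwdriver at (480,195). Next I enlarge the view to confirm this and measure.

```bash
cat > h.py <<'E'
import numpy as np, cv2
from bench import status, viewer, r
def ray(s,u,v,z):
    "pixel -> world point on plane z (fixed camera)"
    d=s["R"].T@np.array([(u-s["cx"])/s["fx"],(v-s["cy"])/s["fy"],1.]); c=-s["R"].T@s["t"]
    return c+d*(z-c[2])/d[2]
def proj(s,X):
    c=s["R"]@np.array(X,float)+s["t"]; return np.array([s["fx"]*c[0]/c[2]+s["cx"],s["fy"]*c[1]/c[2]+s["cy"]])
def euler(a):
    from scipy.spatial.transform import Rotation as Ro
    return Ro.from_euler('xyz',a,degrees=True).as_matrix()
def wristcam():
    st=status.sense(); s=dict(viewer.snapshot("wrist")); Rt=euler(st["tcp_rot"]); p=np.array(st["tool_pos"]); H=np.array(s["hand_eye"])
    Rwc=Rt@H[:3,:3]; c=Rt@H[:3,3]+p
    s["R"]=Rwc.T; s["t"]=-Rwc.T@c; return s,st
E
python3 - <<'E'
from h import *
s=viewer.snapshot("top"); im=s["img"][:,:,::-1]
a=cv2.resize(im[195:280,195:345],None,fx=5,fy=5,interpolation=cv2.INTER_CUBIC); cv2.imwrite("pics/c1.png",a)
a=cv2.resize(im[195:255,350:450],None,fx=7,fy=7,interpolation=cv2.INTER_CUBIC); cv2.imwrite("pics/c2.png",a)
a=cv2.resize(im[110:200,190:460],None,fx=2.9,fy=2.9,interpolation=cv2.INTER_CUBIC); cv2.imwrite("pics/c3.png",a)
E
```

```text
(no output)
```

View pics/c1.png

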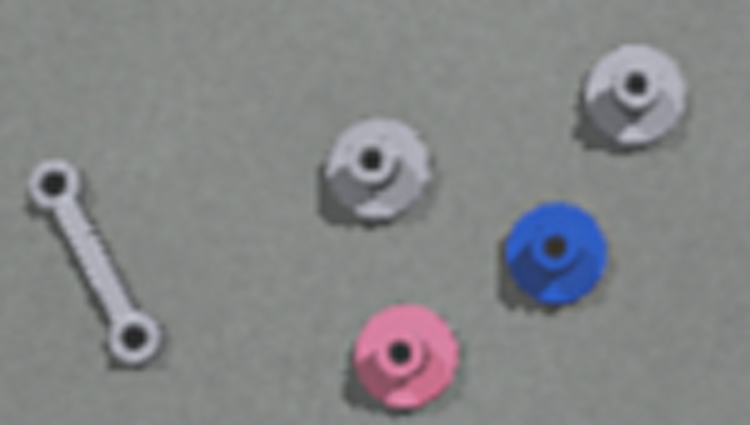

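View pics/c2.png

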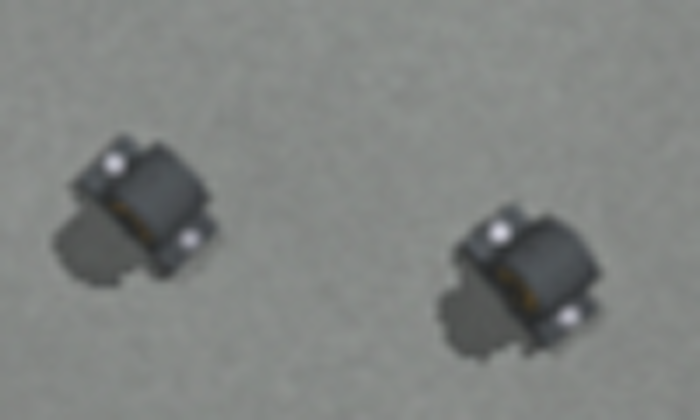

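View pics/c3.png

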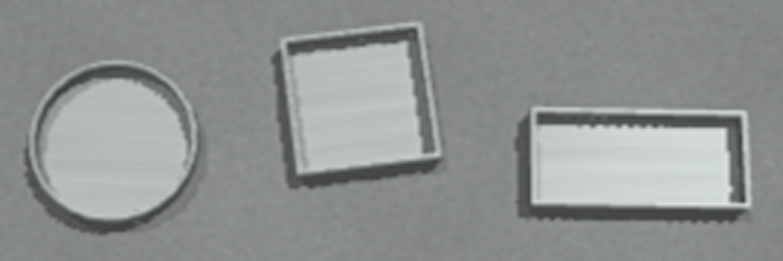

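Run:
```python
from h import *
T=viewer.snapshot("top"); S=viewer.snapshot("side")
g=cv2.cvtColor(T["img"],cv2.COLOR_RGB2GRAY).astype(float)
def cen(u,v,dark,w=4):
    u0,v0=int(round(u)),int(round(v)); p=g[v0-w:v0+w+1,u0-w:u0+w+1]
    W=np.clip(110-p,0,None) if dark else np.clip(p-130,0,None)
    yy,xx=np.mgrid[-w:w+1,-w:w+1]; return u0+(W*xx).sum()/W.sum(), v0+(W*yy).sum()/W.sum()
def cp(x,y,k,ox,oy): return (x+.5)/k-.5+ox,(y+.5)/k-.5+oy
for n,x,y in (("pulL",371,158),("pulR",636,83),("blue",555,246),("pink",400,352)):
    q=cen(*cp(x,y,5,195,195),True,2); X=ray(T,*q,44); print(n,np.round(q,1),X.round(1),"side px",proj(S,X).round(0))
e=[ray(T,*cen(*cp(x,y,5,195,195),True,2),14) for x,y in ((53,182),(134,337))]
d=e[1]-e[0];print("rod",((e[0]+e[1])/2).round(1),"len(90)",np.linalg.norm(d).round(1),"ang",np.degrees(np.arctan2(d[1],d[0])))
for n,a,b in (("blkL",(115,163),(190,238)),("blkR",(500,231),(569,315))):
    e=[ray(T,*cen(*cp(x,y,7,350,195),False,1),11) for x,y in (a,b)]
    d=e[1]-e[0];X=(e[0]+e[1])/2;print(n,X.round(1),"len",np.linalg.norm(d).round(1),"ang",np.degrees(np.arctan2(d[1],d[0])).round(1))
    print(" top-of-housing px side",proj(S,X+[0,0,31]).round(0))
# trays: rims: bright mask at z=22
hsv=cv2.cvtColor(T["img"],cv2.COLOR_RGB2HSV)
m=((g>160)).astype(np.uint8)
m=cv2.morphologyEx(m,cv2.MORPH_CLOSE,np.ones((3,3)))
for c in cv2.findContours(m[110:200,190:460],cv2.RETR_EXTERNAL,cv2.CHAIN_APPROX_NONE)[0]:
    if cv2.contourArea(c)<600: continue
    c=c[:,0,:]+[190,110]
    P=np.array([ray(T,u,v,22)[:2] for u,v in c],np.float32)
    print("tray",cv2.minAreaRect(P),"circ",cv2.minEnclosingCircle(P))
b=hsv; red=((b[:,:,0]<8)|(b[:,:,0]>172))&(b[:,:,1]>180)&(b[:,:,2]>90)
v,u=np.nonzero(red); 
k=u<200; print("cap",ray(T,u[k].mean(),v[k].mean(),120).round(0))
k=(u>450)&(u<510); print("handle",ray(T,u[k].mean(),v[k].mean(),12).round(0))
```

```text
pulL [268.8 226.5] [421.6 124.4  44. ] side px [293. 181.]
pulR [321.8 211.4] [457.7  -9.3  44. ] side px [315. 211.]
blue [305.8 244. ] [376.1  32.4  44. ] side px [279. 204.]
pink [274.5 265.1] [325.6 110.1  44. ] side px [257. 188.]
rod [376.8 268.8  14. ] len(90) 90.0 ang -151.47232171582036
blkL [ 429.7 -138.2   11. ] len 40.1 ang -137.1
 top-of-housing px side [312. 251.]
blkR [ 399.7 -279.4   11. ] len 39.9 ang -143.5
 top-of-housing px side [309. 305.]
tray ((586.3651733398438, -248.54493713378906), (201.06861877441406, 92.61688995361328), 88.064208984375) circ ((585.37646484375, -247.944091796875), 108.89215850830078)
tray ((603.6381225585938, 231.52325439453125), (131.0740203857422, 141.2139129638672), 0.4606124758720398) circ ((609.5377197265625, 232.05215454101562), 75.1808090209961)
tray ((647.8848876953125, 7.283439636230469), (131.0181121826172, 131.1293487548828), 6.454473972320557) circ ((646.5258178710938, 7.1255717277526855), 90.11029815673828)
cap [480. 420. 120.]
handle [ 460. -434.   12.]
```

Measured sizes match the spec: rod eyes 90 mm apart, trays 201x92 and 131x131, pan radius 75. The two plain steel pulleys at (269,227) and (322,211) fit the description. The blue and pink ones are decoys. The side-view projections also land on the right items. Next is a helper that works out move distances.

```bash
cat > d.py <<'E'
import sys
from h import *
def wrap(a): return (a+180)%360-180
def delta(x,y,z,yaw=None):
    s=status.sense(); p=np.array(s["tool_pos"]); cy=s["tcp_rot"][2]
    if yaw is None: yaw=cy
    R=euler([180,0,yaw]); v=R.T@(np.array([x,y,z])-p)
    print("t",round(s["time"],2),"pos",p.round(1),"rot",np.round(s["tcp_rot"],1),"gap",round(s["finger_gap"],1),"F",np.round(s["ft_force"],1))
    print("twist rad",round(-np.radians(wrap(yaw-cy)),3),"then slide m",(v/1000).round(4), "xy dist",round(float(np.hypot(*v[:2])),1))
if __name__=="__main__":
    a=[float(i) for i in sys.argv[1:]]; delta(*a)
E
python3 d.py 400 -279.4 130 36.5
```

```text
t 0.25 pos [ 157.6 -578.6  230.7] rot [-179.9   -0.    15.2] gap 85.4 F [-0.1  0.1  0.7]
twist rad -0.371 then slide m [ 0.3729 -0.0964  0.1007] xy dist 385.1
```

```bash
python3 -m crank '{"slide":[[0,0,0],[0,0,0],[0,0,0],[0.02,-0.005,0],[0.04,-0.01,0.01],[0.04,-0.01,0.01],[0.04,-0.01,0.01],[0.04,-0.01,0.01]],"twist":[-0.124,-0.124,-0.123,0,0,0,0,0]}' 0.3
python3 -m crank '{"slide":[[0.04,-0.01,0.01],[0.04,-0.01,0.01],[0.04,-0.01,0.01],[0.04,-0.01,0.01],[0.04,-0.01,0.01],[0.02,-0.007,0.01],[0.013,-0.004,0],[0,0,0]],"twist":[0,0,0,0,0,0,0,0]}'
python3 - <<'E'
from h import *
s,st=wristcam(); cv2.imwrite("pics/w1.png",s["img"][:,:,::-1])
print("pred",proj(s,[399.7,-279.4,11]),proj(s,[399.7,-279.4,42]), "tip", proj(s,st["tool_pos"]))
from d import delta
delta(400,-279.4,9,36.5)
E
```

```text
time: 1.05
tool_pos: [276.3, -434.4, 190.8]
tcp_rot: [180.0, -0.0, 36.5]
ft_force: [0.1, -0.6, 0.2]
finger_gap: 59.5
time: 1.85
tool_pos: [427.2, -247.1, 131.4]
tcp_rot: [-180.0, 0.0, 36.6]
ft_force: [-0.3, 0.3, -0.1]
finger_gap: 59.8
pred [332.93963472 234.3935914 ] [334.10125198 249.66652218] tip [323.48688853 260.22315653]
t 1.9 pos [ 426.9 -248.3  131.8] rot [180.    0.   36.6] gap 59.8 F [-0.1  0.6 -0.7]
twist rad 0.001 then slide m [-0.0401  0.009   0.1228] xy dist 41.1
```

View pics/w1.png

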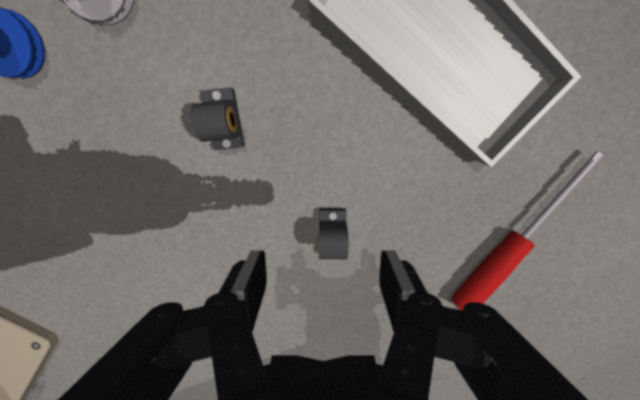

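```bash
python3 - <<'E'
from h import *
s,st=wristcam()
for uv in ((333,216),(216,96),(227,144)): print(ray(s,*uv,11).round(1))
print("expected bolts R", [399.7+20*np.cos(np.radians(36.5)),-279.4+20*np.sin(np.radians(36.5))])
E
python3 -m crank '{"slide":[[-0.02,0.005,0.02],[-0.02,0.004,0.02],[0,0,0],[0,0,0]],"twist":[0,0,0,0]}'
python3 d.py 400 -279.4 9 36.5
```

```text
[ 414.6 -269.3   11. ]
[ 442.1 -125.8   11. ]
[ 413.2 -153.5   11. ]
expected bolts R [np.float64(415.7771372123443), np.float64(-267.50354426497313)]
time: 2.35
tool_pos: [399.2, -280.2, 91.7]
tcp_rot: [-180.0, -0.0, 36.3]
ft_force: [0.6, 0.6, 0.5]
finger_gap: 59.8
t 2.35 pos [ 399.2 -280.2   91.7] rot [-180.    -0.    36.3] gap 59.8 F [0.6 0.6 0.5]
twist rad -0.003 then slide m [ 0.0011 -0.0001  0.0827] xy dist 1.1
```

```bash
python3 -m crank '{"slide":[[0,0,0.02],[0,0,0.02],[0,0,0.02],[0,0,0.012],[0,0,0.008],[0,0,0],[0,0,0]],"twist":[0,0,0,0,0,0,0]}' && python3 -m crank '{"slide":[[0,0,0],[0,0,0],[0,0,0],[0,0,0],[0,0,0],[0,0,0]],"twist":[0,0,0,0,0,0]}' 1 60
```

```text
time: 3.05
tool_pos: [400.4, -279.6, 12.1]
tcp_rot: [179.9, -0.0, 36.5]
ft_force: [-0.0, -0.6, 0.3]
finger_gap: 59.8
time: 3.65
tool_pos: [400.5, -279.7, 12.2]
tcp_rot: [179.9, -0.0, 36.5]
ft_force: [-0.2, -0.1, 6.3]
finger_gap: 25.1
```

```bash
python3 -m crank '{"slide":[[0,0,-0.005],[0,0,-0.015],[0,0,-0.03],[0,0,-0.03],[0,0,-0.02],[0,0,0],[0,0,0]],"twist":[0,0,0,0,0,0,0]}' && python3 d.py 678.7 10.7 112 6.45
```

```text
time: 4.35
tool_pos: [399.7, -279.0, 110.8]
tcp_rot: [180.0, 0.0, 36.5]
ft_force: [-0.4, 0.2, -2.7]
finger_gap: 25.0
t 4.35 pos [ 399.7 -279.   110.8] rot [180.    0.   36.5] gap 25.0 F [-0.4  0.2 -2.7]
twist rad 0.524 then slide m [ 0.3098 -0.2565 -0.0012] xy dist 402.2
```

```bash
python3 -m crank '{"slide":[[0,0,0],[0,0,0],[0,0,0],[0,0,0],[0.015,-0.0125,0],[0.031,-0.0255,0],[0.031,-0.0255,0],[0.031,-0.0255,0]],"twist":[0.131,0.131,0.131,0.131,0,0,0,0]}' && python3 -m crank '{"slide":[[0.031,-0.0255,0],[0.031,-0.0255,0],[0.031,-0.0255,0],[0.031,-0.0255,0],[0.031,-0.0255,0],[0.03,-0.025,0],[0.0165,-0.015,0],[0,0,0]],"twist":[0,0,0,0,0,0,0,0]}' && python3 -m crank '{"slide":[[0,0,0],[0,0,0],[0,0,0]],"twist":[0,0,0]}' && python3 d.py 678.7 10.7 18 6.45
```

```text
time: 5.15
tool_pos: [496.5, -176.9, 108.7]
tcp_rot: [-179.9, 0.2, 6.4]
ft_force: [0.6, -1.4, -2.4]
finger_gap: 25.3
time: 5.95
tool_pos: [678.3, 13.5, 107.9]
tcp_rot: [-179.9, 0.2, 6.6]
ft_force: [-0.6, -0.7, -2.7]
finger_gap: 25.2
time: 6.25
tool_pos: [677.6, 9.5, 110.6]
tcp_rot: [-180.0, 0.1, 6.4]
ft_force: [-0.1, -0.4, -1.9]
finger_gap: 25.0
t 6.25 pos [677.6   9.5 110.6] rot [-1.8e+02  1.0e-01  6.4e+00] gap 25.0 F [-0.1 -0.4 -1.9]
twist rad -0.001 then slide m [ 0.0012 -0.0011  0.0926] xy dist 1.6
```

```bash
python3 -m crank '{"slide":[[0.001,-0.001,0.02],[0,0,0.03],[0,0,0.02],[0,0,0.012],[0,0,0.006],[0,0,0],[0,0,0]],"twist":[0,0,0,0,0,0,0]}' && python3 -c "
from h import *
s,st=wristcam(); cv2.imwrite('pics/w2.png',s['img'][:,:,::-1]); print(st['tool_pos'],st['ft_force'])"
```

```text
time: 6.95
tool_pos: [680.3, 11.4, 24.7]
tcp_rot: [180.0, -0.1, 6.5]
ft_force: [0.2, 0.1, -1.2]
finger_gap: 25.3
[680.298167    11.4447144   24.70174368] [ 0.22943042  0.07536674 -1.19867715]
```

View pics/w2.png

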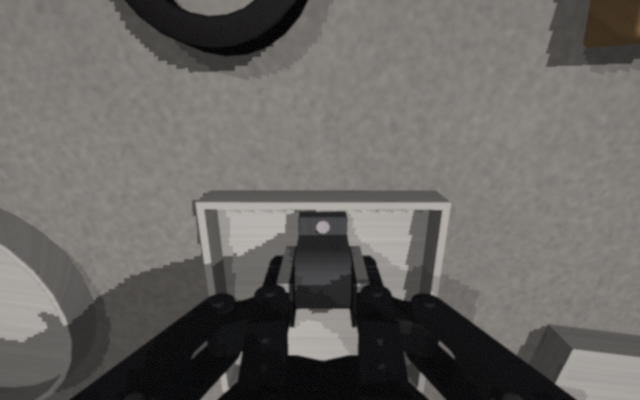

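The wrist view shows the block inside the square tray. Its foot edge is at row ~210 against the wall at ~205, and it is square and laterally centred. I'll lower it until contact.

```bash
python3 -m crank '{"slide":[[-0.002,0,0.003],[0,0,0.002],[0,0,0.001],[0,0,0],[0,0,0]],"twist":[0,0,0,0,0]}' && python3 -m crank '{"slide":[[0,0,0.001],[0,0,0],[0,0,0]],"twist":[0,0,0]}'&& python3 -m crank '{"slide":[[0,0,0.001],[0,0,0],[0,0,0]],"twist":[0,0,0]}'
```

```text
time: 7.5
tool_pos: [677.4, 11.5, 17.3]
tcp_rot: [-180.0, 0.0, 6.5]
ft_force: [0.8, -0.5, -2.4]
finger_gap: 24.9
time: 7.8
tool_pos: [677.5, 11.5, 16.4]
tcp_rot: [180.0, -0.0, 6.5]
ft_force: [-0.7, 0.6, -1.5]
finger_gap: 25.1
time: 8.1
tool_pos: [677.5, 11.5, 16.3]
tcp_rot: [180.0, -0.0, 6.5]
ft_force: [-3.7, 1.1, 6.0]
finger_gap: 24.9
```

```bash
python3 -m crank '{"slide":[[0,0,0],[0,0,0],[0,0,0],[0,0,0],[0,0,-0.01],[0,0,-0.03],[0,0,-0.04],[0,0,-0.02]],"twist":[0,0,0,0,0,0,0,0]}' 0.45 && python3 d.py 429 -139 115 43.2
```

```text
time: 8.9
tool_pos: [679.4, 11.3, 120.3]
tcp_rot: [179.9, -0.3, 6.5]
ft_force: [1.2, -0.6, 0.6]
finger_gap: 46.8
t 8.9 pos [679.4  11.3 120.3] rot [179.9  -0.3   6.5] gap 46.8 F [ 1.2 -0.6  0.6]
twist rad -0.641 then slide m [-0.2854 -0.0618  0.0053] xy dist 292.0
```

```bash
python3 -m crank '{"slide":[[0,0,0],[0,0,0],[0,0,0],[0,0,0],[0,0,0],[-0.02,-0.004,0],[-0.04,-0.009,0],[-0.04,-0.009,0]],"twist":[-0.128,-0.128,-0.128,-0.128,-0.129,0,0,0]}' 0.3 && python3 -m crank '{"slide":[[-0.04,-0.009,0],[-0.04,-0.009,0],[-0.04,-0.009,0],[-0.04,-0.009,0],[-0.02,-0.003,0],[0,0,0],[0,0,0],[0,0,0]],"twist":[0,0,0,0,0,0,0,0]}' && python3 d.py 429 -139 11.5 43.2
python3 -c "
from h import *
s,st=wristcam(); cv2.imwrite('pics/w3.png',s['img'][:,:,::-1]);print(proj(s,[429,-139,11]),proj(s,[429,-139,42]))"
```

```text
time: 9.7
tool_pos: [588.8, -41.2, 116.0]
tcp_rot: [180.0, -0.0, 43.2]
ft_force: [-0.1, -1.2, 1.4]
finger_gap: 60.1
time: 10.5
tool_pos: [432.5, -135.5, 116.0]
tcp_rot: [179.9, -0.0, 43.2]
ft_force: [0.2, 0.1, 0.8]
finger_gap: 59.8
t 10.5 pos [ 432.5 -135.5  116. ] rot [179.9  -0.   43.2] gap 59.8 F [0.2 0.1 0.8]
twist rad 0.0 then slide m [-0.005   0.0002  0.1045] xy dist 5.0
[323.18594987 204.482345  ] [323.30760137 217.67635198]
```

View pics/w3.png

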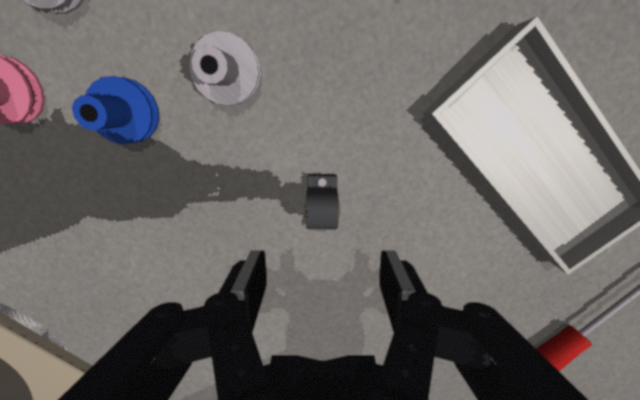

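The block sits at (322,203), aligned between the jaws and matching the prediction of (323,204).

```bash
python3 -m crank '{"slide":[[-0.005,0,0.02],[0,0,0.03],[0,0,0.025],[0,0,0.015],[0,0,0.01],[0,0,0.0035],[0,0,0],[0,0,0]],"twist":[0,0,0,0,0,0,0,0]}' && python3 -m crank '{"slide":[[0,0,0],[0,0,0],[0,0,0],[0,0,0],[0,0,0],[0,0,0]],"twist":[0,0,0,0,0,0]}' 1 60 && python3 -m crank '{"slide":[[0,0,-0.005],[0,0,-0.015],[0,0,-0.03],[0,0,-0.03],[0,0,-0.02],[0,0,0],[0,0,0]],"twist":[0,0,0,0,0,0,0]}' && python3 d.py 617 3.8 112 6.45
```

```text
time: 11.35
tool_pos: [428.7, -139.3, 12.7]
tcp_rot: [179.9, -0.0, 43.2]
ft_force: [0.4, -0.5, 0.3]
finger_gap: 59.4
time: 11.95
tool_pos: [428.6, -139.5, 12.7]
tcp_rot: [179.9, -0.0, 43.2]
ft_force: [-1.2, -0.5, 6.4]
finger_gap: 25.2
time: 12.65
tool_pos: [427.6, -139.0, 111.3]
tcp_rot: [-180.0, 0.0, 43.2]
ft_force: [-0.9, 1.1, -2.3]
finger_gap: 24.9
t 12.65 pos [ 427.6 -139.   111.3] rot [-180.     0.    43.2] gap 24.9 F [-0.9  1.1 -2.3]
twist rad 0.641 then slide m [ 0.2042 -0.1207 -0.0007] xy dist 237.2
```

```bash
python3 -m crank '{"slide":[[0,0,0],[0,0,0],[0,0,0],[0,0,0],[0,0,0],[0.017,-0.01,0],[0.034,-0.02,0],[0.034,-0.02,0]],"twist":[0.128,0.128,0.128,0.128,0.129,0,0,0]}' && python3 -m crank '{"slide":[[0.034,-0.02,0],[0.034,-0.02,0],[0.034,-0.02,0],[0.017,-0.0107,0],[0,0,0],[0,0,0]],"twist":[0,0,0,0,0,0]}' && python3 d.py 617 3.8 24 6.45;  python3 -c "
from h import *
s,st=wristcam(); cv2.imwrite('pics/w4.png',s['img'][:,:,::-1])"
```

```text
time: 13.45
tool_pos: [505.9, -79.1, 109.3]
tcp_rot: [-179.9, 0.2, 6.4]
ft_force: [0.9, -1.2, -1.7]
finger_gap: 25.1
time: 14.05
tool_pos: [615.3, 3.9, 109.0]
tcp_rot: [-180.0, 0.3, 6.5]
ft_force: [0.0, 0.4, -2.6]
finger_gap: 25.1
t 14.05 pos [615.3   3.9 109. ] rot [-180.     0.3    6.5] gap 25.1 F [ 0.   0.4 -2.6]
twist rad 0.001 then slide m [0.0017 0.0003 0.085 ] xy dist 1.7
```

View pics/w4.png

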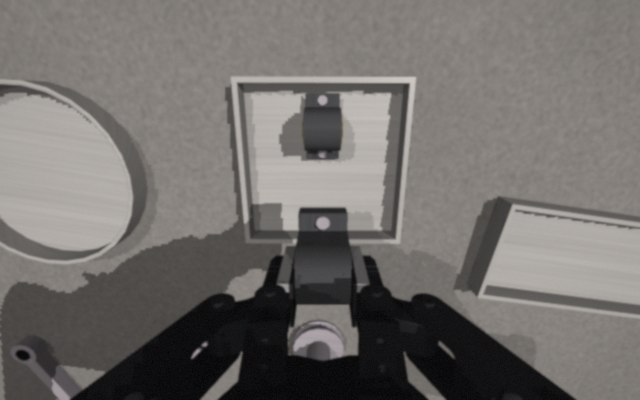

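The first block stands in the far half of the tray at (322,127), upright and aligned. I'll lower the second.

```bash
python3 -m crank '{"slide":[[0.001,0,0.02],[0,0,0.03],[0,0,0.02],[0,0,0.012],[0,0,0.004],[0,0,0],[0,0,0]],"twist":[0,0,0,0,0,0,0]}' && python3 -m crank '{"slide":[[0,0,0.002],[0,0,0.001],[0,0,0.001],[0,0,0],[0,0,0]],"twist":[0,0,0,0,0]}'
```

```text
time: 14.8
tool_pos: [618.9, 3.6, 27.2]
tcp_rot: [180.0, -0.1, 6.4]
ft_force: [0.7, -0.3, -2.2]
finger_gap: 24.8
time: 15.3
tool_pos: [618.0, 3.9, 21.8]
tcp_rot: [180.0, -0.0, 6.5]
ft_force: [-0.9, 0.3, -2.9]
finger_gap: 25.3
```

```bash
python3 -m crank '{"slide":[[0,0,0.002],[0,0,0.001],[0,0,0.001],[0,0,0],[0,0,0]],"twist":[0,0,0,0,0]}' && python3 -m crank '{"slide":[[0,0,0.001],[0,0,0],[0,0,0]],"twist":[0,0,0]}'
```

```text
time: 15.8
tool_pos: [617.9, 3.8, 17.7]
tcp_rot: [180.0, 0.0, 6.5]
ft_force: [-1.7, 0.4, -2.8]
finger_gap: 25.0
time: 16.1
tool_pos: [618.0, 3.9, 16.8]
tcp_rot: [-180.0, 0.0, 6.5]
ft_force: [-0.0, 0.0, -3.0]
finger_gap: 25.5
```

```bash
python3 -m crank '{"slide":[[0,0,0.001],[0,0,0],[0,0,0]],"twist":[0,0,0]}'
```

```text
time: 16.4
tool_pos: [618.0, 3.8, 16.7]
tcp_rot: [180.0, 0.0, 6.5]
ft_force: [-4.9, -0.1, 6.8]
finger_gap: 25.0
```

```bash
python3 -m crank '{"slide":[[0,0,0],[0,0,0],[0,0,0],[0,0,0],[0,0,-0.01],[0,0,-0.03],[0,0,-0.04],[0,0,-0.02]],"twist":[0,0,0,0,0,0,0,0]}' 0.45 && python3 d.py 457.7 -9.3 110 6.45
```

```text
time: 17.2
tool_pos: [619.9, 3.8, 120.5]
tcp_rot: [179.9, -0.3, 6.5]
ft_force: [-0.0, -0.4, 1.7]
finger_gap: 47.3
t 17.2 pos [619.9   3.8 120.5] rot [179.9  -0.3   6.5] gap 47.3 F [-0.  -0.4  1.7]
twist rad 0.0 then slide m [-0.1626 -0.0052  0.0105] xy dist 162.7
```

```bash
python3 -m crank '{"slide":[[-0.02,-0.001,0],[-0.04,-0.001,0],[-0.04,-0.001,0],[-0.04,-0.001,0],[-0.02,-0.001,0],[0,0,0],[0,0,0]],"twist":[0,0,0,0,0,0,0]}' && python3 d.py 457.7 -9.3 18 6.45;  python3 -c "
from h import *
s,st=wristcam(); cv2.imwrite('pics/w5.png',s['img'][:,:,::-1]);print(proj(s,[457.7,-9.3,44]),proj(s,[457.7,-9.3,14]))"
```

```text
time: 17.9
tool_pos: [459.1, -9.2, 116.9]
tcp_rot: [180.0, -0.1, 6.5]
ft_force: [0.0, -0.4, 0.3]
finger_gap: 47.2
t 17.9 pos [459.1  -9.2 116.9] rot [ 1.8e+02 -1.0e-01  6.5e+00] gap 47.2 F [ 0.  -0.4  0.3]
twist rad 0.0 then slide m [-0.0014 -0.0001  0.0989] xy dist 1.4
[322.82806089 213.6859332 ] [322.77369476 201.24621098]
```

View pics/w5.png

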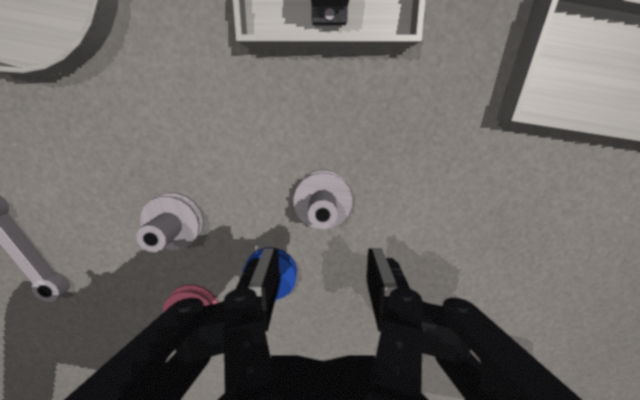

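```bash
python3 -m crank '{"slide":[[-0.001,0,0.02],[0,0,0.03],[0,0,0.025],[0,0,0.015],[0,0,0.007],[0,0,0],[0,0,0],[0,0,0]],"twist":[0,0,0,0,0,0,0,0]}' && python3 -m crank '{"slide":[[0,0,0],[0,0,0],[0,0,0],[0,0,0],[0,0,0]],"twist":[0,0,0,0,0]}' 1 60
```

```text
time: 18.75
tool_pos: [458.7, -9.4, 20.0]
tcp_rot: [180.0, -0.1, 6.5]
ft_force: [0.5, 0.1, -0.5]
finger_gap: 47.1
time: 19.25
tool_pos: [458.3, -9.3, 19.9]
tcp_rot: [180.0, -0.1, 6.5]
ft_force: [-0.9, 0.3, 6.4]
finger_gap: 21.6
```

```bash
python3 -m crank '{"slide":[[0,0,-0.005],[0,0,-0.015],[0,0,-0.03],[0,0,-0.03],[0,0,-0.02],[0,0,0],[0,0,0]],"twist":[0,0,0,0,0,0,0]}' && python3 d.py 641.3 235.6 120 6.45;  python3 -c "
from h import *
s,st=wristcam(); cv2.imwrite('pics/w6.png',s['img'][:,:,::-1])"
```

```text
time: 19.95
tool_pos: [457.3, -9.3, 118.4]
tcp_rot: [180.0, -0.0, 6.5]
ft_force: [-0.4, 0.2, -2.3]
finger_gap: 22.0
t 19.95 pos [457.3  -9.3 118.4] rot [180.   -0.    6.5] gap 22.0 F [-0.4  0.2 -2.3]
twist rad 0.0 then slide m [ 0.2103 -0.2227 -0.0016] xy dist 306.3
```

View pics/w6.png

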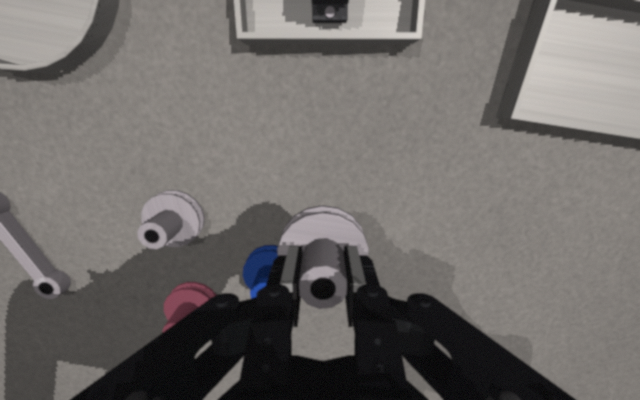

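The pulley is held at the hub, hub up. Next I carry it to the far side of the pan.

```bash
python3 -m crank '{"slide":[[0.013,-0.014,0],[0.026,-0.028,0],[0.026,-0.028,0],[0.026,-0.028,0],[0.026,-0.028,0],[0.026,-0.028,0],[0.026,-0.028,0],[0.026,-0.028,0]],"twist":[0,0,0,0,0,0,0,0]}' && python3 -m crank '{"slide":[[0.015,-0.013,0],[0,0,0],[0,0,0],[0,0,0]],"twist":[0,0,0,0]}' && python3 d.py 641.3 235.6 30 6.45;  python3 -c "
from h import *
s,st=wristcam(); cv2.imwrite('pics/w7.png',s['img'][:,:,::-1])"
```

```text
time: 20.8
tool_pos: [626.8, 222.3, 115.5]
tcp_rot: [180.0, 0.2, 6.5]
ft_force: [1.1, -1.2, -2.5]
finger_gap: 22.0
time: 21.2
tool_pos: [639.8, 234.9, 117.1]
tcp_rot: [180.0, 0.2, 6.4]
ft_force: [0.4, 0.8, -2.4]
finger_gap: 22.1
t 21.2 pos [639.8 234.9 117.1] rot [180.    0.2   6.4] gap 22.1 F [ 0.4  0.8 -2.4]
twist rad -0.0 then slide m [ 0.0016 -0.0005  0.0871] xy dist 1.7
```

View pics/w7.png

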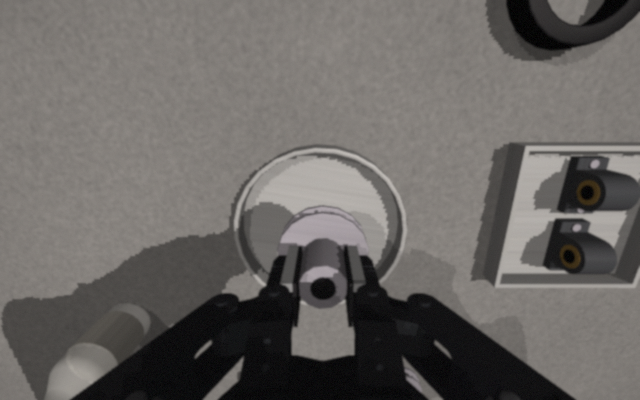

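The pulley is above the pan at (322,235), and both blocks stand side by side in the square tray. Lowering.

```bash
python3 -m crank '{"slide":[[0.001,0,0.02],[0,0,0.03],[0,0,0.02],[0,0,0.01],[0,0,0.004],[0,0,0],[0,0,0]],"twist":[0,0,0,0,0,0,0]}' && python3 -m crank '{"slide":[[0,0,0.002],[0,0,0.001],[0,0,0.001],[0,0,0],[0,0,0]],"twist":[0,0,0,0,0]}'
```

```text
time: 21.95
tool_pos: [643.0, 236.2, 36.5]
tcp_rot: [-180.0, -0.1, 6.5]
ft_force: [0.2, -0.3, -2.3]
finger_gap: 22.2
time: 22.45
tool_pos: [641.9, 236.0, 30.7]
tcp_rot: [180.0, 0.0, 6.5]
ft_force: [-0.6, 0.5, -2.3]
finger_gap: 21.9
```

```bash
python3 -m crank '{"slide":[[0,0,0.002],[0,0,0.002],[0,0,0.001],[0,0,0],[0,0,0]],"twist":[0,0,0,0,0]}' && python3 -m crank '{"slide":[[0,0,0.001],[0,0,0],[0,0,0]],"twist":[0,0,0]}'
```

```text
time: 22.95
tool_pos: [642.0, 236.0, 25.7]
tcp_rot: [180.0, 0.0, 6.5]
ft_force: [0.3, 0.0, -2.2]
finger_gap: 21.7
time: 23.25
tool_pos: [642.0, 236.0, 24.8]
tcp_rot: [180.0, 0.0, 6.5]
ft_force: [-0.5, -0.9, -2.6]
finger_gap: 21.8
```

```bash
python3 -m crank '{"slide":[[0,0,0.001],[0,0,0],[0,0,0]],"twist":[0,0,0]}'
```

```text
time: 23.55
tool_pos: [642.2, 236.1, 24.0]
tcp_rot: [-180.0, -0.0, 6.5]
ft_force: [-0.8, 0.4, -1.3]
finger_gap: 22.1
```

```bash
python3 -m crank '{"slide":[[0,0,0.0007],[0,0,0],[0,0,0]],"twist":[0,0,0]}'
```

```text
time: 23.85
tool_pos: [642.2, 236.1, 24.0]
tcp_rot: [-180.0, -0.0, 6.5]
ft_force: [-4.2, -0.8, 6.1]
finger_gap: 22.5
```

Contact. I'll release and move to the second pulley.

```bash
python3 -m crank '{"slide":[[0,0,0],[0,0,0],[0,0,0],[0,0,0],[0,0,-0.01],[0,0,-0.03],[0,0,-0.04],[0,0,-0.015]],"twist":[0,0,0,0,0,0,0,0]}' 0.45 && python3 d.py 421.6 124.4 115 6.45
```

```text
time: 24.65
tool_pos: [644.5, 236.8, 124.1]
tcp_rot: [-179.9, -0.4, 6.5]
ft_force: [0.7, 0.1, 0.3]
finger_gap: 46.7
t 24.65 pos [644.5 236.8 124.1] rot [-179.9   -0.4    6.5] gap 46.7 F [0.7 0.1 0.3]
twist rad 0.0 then slide m [-0.2342  0.0866  0.0091] xy dist 249.7
```

```bash
python3 -m crank '{"slide":[[-0.019,0.007,0],[-0.037,0.0138,0],[-0.037,0.0138,0],[-0.037,0.0138,0],[-0.037,0.0138,0],[-0.037,0.0138,0],[-0.028,0.01,0.003],[0,0,0]],"twist":[0,0,0,0,0,0,0,0]}' && python3 -m crank '{"slide":[[0,0,0],[0,0,0]],"twist":[0,0]}' && python3 d.py 421.6 124.4 19 6.45;  python3 -c "
from h import *
s,st=wristcam(); cv2.imwrite('pics/w8.png',s['img'][:,:,::-1]);print(proj(s,[421.6,124.4,44]))"
```

```text
time: 25.45
tool_pos: [417.7, 123.2, 114.0]
tcp_rot: [180.0, 0.2, 6.4]
ft_force: [-0.5, -0.1, 0.1]
finger_gap: 47.2
time: 25.65
tool_pos: [422.3, 124.8, 116.0]
tcp_rot: [-180.0, -0.1, 6.5]
ft_force: [0.0, -0.1, 0.1]
finger_gap: 47.1
t 25.65 pos [422.3 124.8 116. ] rot [-1.8e+02 -1.0e-01  6.5e+00] gap 47.1 F [ 0.  -0.1  0.1]
twist rad 0.0 then slide m [-0.0008  0.0003  0.097 ] xy dist 0.8
[323.43349645 213.27795814]
```

View pics/w8.png

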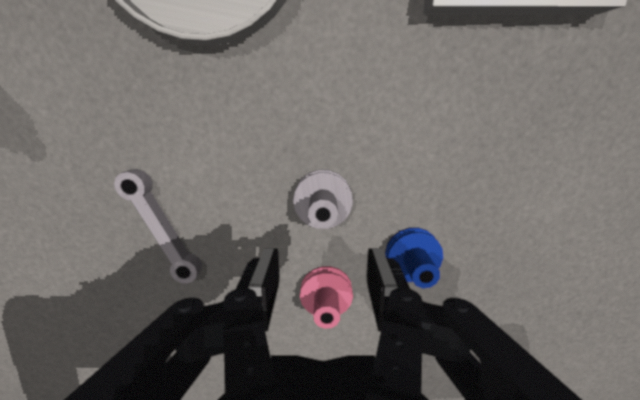

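The steel hub is at (323,214), as predicted. Blue and pink stay clear of the fingers' path. Grasping.

```bash
python3 -m crank '{"slide":[[0,0,0.02],[0,0,0.03],[0,0,0.025],[0,0,0.014],[0,0,0.007],[0,0,0],[0,0,0],[0,0,0]],"twist":[0,0,0,0,0,0,0,0]}' && python3 -m crank '{"slide":[[0,0,0],[0,0,0],[0,0,0],[0,0,0],[0,0,0]],"twist":[0,0,0,0,0]}' 1 60 && python3 -m crank '{"slide":[[0,0,-0.005],[0,0,-0.015],[0,0,-0.03],[0,0,-0.03],[0,0,-0.02],[0,0,0],[0,0,0]],"twist":[0,0,0,0,0,0,0]}' && python3 d.py 578 228.5 120 6.45
```

```text
time: 26.5
tool_pos: [422.3, 124.7, 20.2]
tcp_rot: [-180.0, -0.1, 6.5]
ft_force: [-0.4, 0.3, -0.3]
finger_gap: 47.1
time: 27.0
tool_pos: [421.9, 124.7, 20.1]
tcp_rot: [-180.0, -0.1, 6.5]
ft_force: [-0.8, -0.1, 4.8]
finger_gap: 22.3
time: 27.7
tool_pos: [421.1, 124.5, 118.8]
tcp_rot: [-180.0, -0.0, 6.5]
ft_force: [0.7, 0.8, -3.0]
finger_gap: 22.3
t 27.7 pos [421.1 124.5 118.8] rot [-180.    -0.     6.5] gap 22.3 F [ 0.7  0.8 -3. ]
twist rad 0.0 then slide m [ 0.1676 -0.0858 -0.0012] xy dist 188.3
```

```bash
python3 -m crank '{"slide":[[0.017,-0.009,0],[0.034,-0.017,0],[0.034,-0.017,0],[0.034,-0.017,0],[0.034,-0.017,0],[0.0145,-0.009,0],[0,0,0],[0,0,0]],"twist":[0,0,0,0,0,0,0,0]}' && python3 d.py 578 228.5 30 6.45;  python3 -c "
from h import *
s,st=wristcam(); cv2.imwrite('pics/w9.png',s['img'][:,:,::-1])"
```

```text
time: 28.5
tool_pos: [576.3, 228.3, 116.4]
tcp_rot: [179.9, 0.2, 6.5]
ft_force: [-0.6, 0.0, -2.1]
finger_gap: 22.0
t 28.5 pos [576.3 228.3 116.4] rot [179.9   0.2   6.5] gap 22.0 F [-0.6  0.  -2.1]
twist rad 0.001 then slide m [0.0017 0.     0.0864] xy dist 1.7
```

View pics/w9.png

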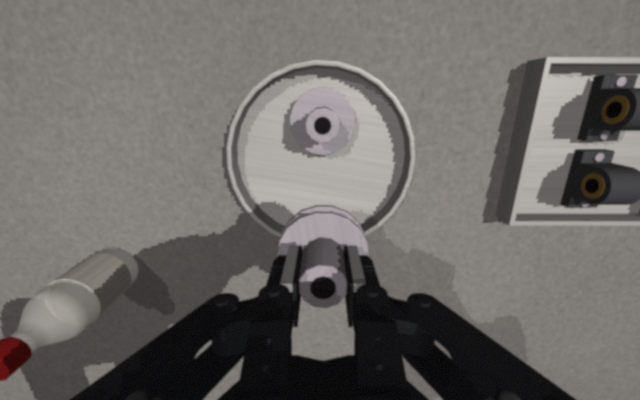

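The first pulley stands hub up at (321,122) in the far half of the pan. Lowering the second.

```bash
python3 -m crank '{"slide":[[0.001,0,0.02],[0,0,0.03],[0,0,0.02],[0,0,0.01],[0,0,0.005],[0,0,0],[0,0,0]],"twist":[0,0,0,0,0,0,0]}' && python3 -m crank '{"slide":[[0,0,0.003],[0,0,0.002],[0,0,0.001],[0,0,0],[0,0,0]],"twist":[0,0,0,0,0]}' && python3 d.py 578 228.5 24 6.45
```

```text
time: 29.25
tool_pos: [579.7, 229.0, 35.4]
tcp_rot: [-180.0, -0.1, 6.5]
ft_force: [0.1, 0.0, -1.2]
finger_gap: 22.2
time: 29.75
tool_pos: [578.9, 228.9, 28.1]
tcp_rot: [180.0, 0.0, 6.5]
ft_force: [-0.1, -0.4, -2.2]
finger_gap: 21.9
t 29.75 pos [578.9 228.9  28.1] rot [180.    0.    6.5] gap 21.9 F [-0.1 -0.4 -2.2]
twist rad 0.0 then slide m [-0.0009  0.0003  0.0041] xy dist 1.0
```

```bash
python3 -m crank '{"slide":[[0,0,0.002],[0,0,0.001],[0,0,0],[0,0,0]],"twist":[0,0,0,0]}' && python3 -m crank '{"slide":[[0,0,0.001],[0,0,0],[0,0,0]],"twist":[0,0,0]}'
```

```text
time: 30.15
tool_pos: [578.8, 228.9, 25.0]
tcp_rot: [180.0, 0.0, 6.5]
ft_force: [0.4, 0.2, -0.4]
finger_gap: 21.7
time: 30.45
tool_pos: [579.1, 228.9, 24.3]
tcp_rot: [-180.0, -0.0, 6.5]
ft_force: [1.0, -0.7, -1.4]
finger_gap: 22.0
```

```bash
python3 -m crank '{"slide":[[0,0,0.0007],[0,0,0],[0,0,0]],"twist":[0,0,0]}'
```

```text
time: 30.75
tool_pos: [579.1, 228.9, 24.2]
tcp_rot: [-180.0, -0.0, 6.5]
ft_force: [-3.1, -1.0, 4.8]
finger_gap: 22.2
```

```bash
python3 -m crank '{"slide":[[0,0,0],[0,0,0],[0,0,0],[0,0,0],[0,0,-0.01],[0,0,-0.03],[0,0,-0.04],[0,0,-0.015]],"twist":[0,0,0,0,0,0,0,0]}' 0.45 && python3 d.py 376.8 268.8 115 28.5
```

```text
time: 31.55
tool_pos: [581.4, 229.7, 124.0]
tcp_rot: [-179.9, -0.4, 6.5]
ft_force: [1.8, 0.5, 1.3]
finger_gap: 47.0
t 31.55 pos [581.4 229.7 124. ] rot [-179.9   -0.4    6.5] gap 47.0 F [1.8 0.5 1.3]
twist rad -0.385 then slide m [-0.1611 -0.132   0.009 ] xy dist 208.3
```

```bash
python3 -m crank '{"slide":[[0,0,0],[0,0,0],[0,0,0],[-0.016,-0.014,0],[-0.031,-0.025,0],[-0.031,-0.025,0],[-0.031,-0.025,0],[-0.031,-0.025,0]],"twist":[-0.128,-0.128,-0.129,0,0,0,0,0]}' && python3 -m crank '{"slide":[[-0.02,-0.017,0.003],[0,0,0],[0,0,0],[0,0,0]],"twist":[0,0,0,0]}' && python3 d.py 376.8 268.8 3 28.5;  python3 -c "
from h import *
s,st=wristcam(); cv2.imwrite('pics/w10.png',s['img'][:,:,::-1]);print(proj(s,[376.8,268.8,14]))"
```

```text
time: 32.35
tool_pos: [400.0, 262.3, 118.6]
tcp_rot: [-180.0, -0.0, 28.5]
ft_force: [-0.2, 0.9, 0.3]
finger_gap: 47.1
time: 32.75
tool_pos: [376.8, 267.6, 116.0]
tcp_rot: [180.0, -0.1, 28.5]
ft_force: [-0.1, 0.4, 0.8]
finger_gap: 46.7
t 32.75 pos [376.8 267.6 116. ] rot [ 1.80e+02 -1.00e-01  2.85e+01] gap 46.7 F [-0.1  0.4  0.8]
twist rad 0.0 then slide m [ 0.0005 -0.001   0.113 ] xy dist 1.2
[321.89286291 199.53076212]
```

View pics/w10.png

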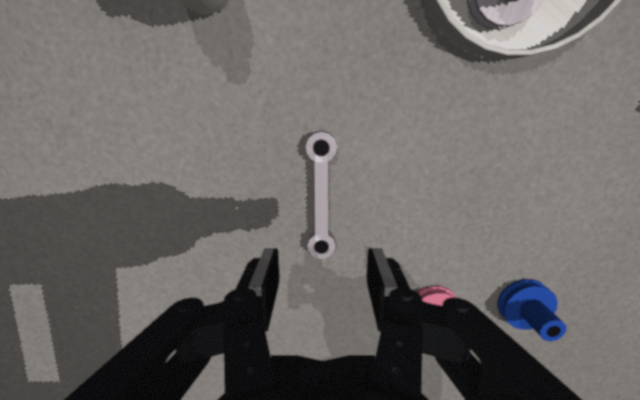

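The rod runs vertically between the jaws, with eyes at (321,148) and (321,246) and its middle at (321,197). Descending to about z = 3 mm, slowly at the end.

```bash
python3 -m crank '{"slide":[[0,-0.001,0.02],[0,0,0.03],[0,0,0.03],[0,0,0.017],[0,0,0.008],[0,0,0],[0,0,0],[0,0,0]],"twist":[0,0,0,0,0,0,0,0]}' && python3 d.py 376.8 268.8 3 28.5
```

```text
time: 33.6
tool_pos: [376.5, 269.0, 11.8]
tcp_rot: [-180.0, -0.1, 28.5]
ft_force: [-0.1, -0.7, -0.1]
finger_gap: 47.3
t 33.6 pos [376.5 269.   11.8] rot [-1.80e+02 -1.00e-01  2.85e+01] gap 47.3 F [-0.1 -0.7 -0.1]
twist rad 0.0 then slide m [0.0001 0.0003 0.0088] xy dist 0.4
```

```bash
python3 -m crank '{"slide":[[0,0,0.005],[0,0,0.003],[0,0,0],[0,0,0]],"twist":[0,0,0,0]}' && python3 -m crank '{"slide":[[0,0,0],[0,0,0],[0,0,0],[0,0,0],[0,0,0],[0,0,0]],"twist":[0,0,0,0,0,0]}' 1 60
```

```text
time: 34.0
tool_pos: [375.1, 268.4, 2.3]
tcp_rot: [-180.0, 0.0, 28.5]
ft_force: [0.6, 0.5, 0.2]
finger_gap: 46.8
time: 34.6
tool_pos: [375.5, 268.6, 2.7]
tcp_rot: [-180.0, -0.0, 28.5]
ft_force: [-1.5, -0.8, 6.5]
finger_gap: 10.1
```

```bash
python3 -m crank '{"slide":[[0,0,-0.005],[0,0,-0.015],[0,0,-0.03],[0,0,-0.03],[0,0,-0.02],[0,0,0],[0,0,0]],"twist":[0,0,0,0,0,0,0]}' && python3 -m crank '{"slide":[[0,0,0],[0,0,0],[0,0,0],[0,0,0],[0,0,0],[0,0,0],[0,0,0],[0,0,0]],"twist":[-0.13,-0.13,-0.13,-0.13,-0.13,-0.13,-0.13,-0.13]}' && python3 d.py 586 -248 105 88;  python3 -c "
from h import *
s,st=wristcam(); cv2.imwrite('pics/w11.png',s['img'][:,:,::-1])"
```

```text
time: 35.3
tool_pos: [375.2, 268.4, 101.9]
tcp_rot: [180.0, -0.0, 28.5]
ft_force: [0.2, -0.9, -2.2]
finger_gap: 10.1
time: 36.1
tool_pos: [373.8, 267.6, 99.9]
tcp_rot: [-179.8, 0.1, 88.4]
ft_force: [0.4, -0.0, -1.8]
finger_gap: 10.2
t 36.1 pos [373.8 267.6  99.9] rot [-1.798e+02  1.000e-01  8.840e+01] gap 10.2 F [ 0.4 -0.  -1.8]
twist rad 0.007 then slide m [-0.5079  0.23   -0.0051] xy dist 557.6
```

View pics/w11.png

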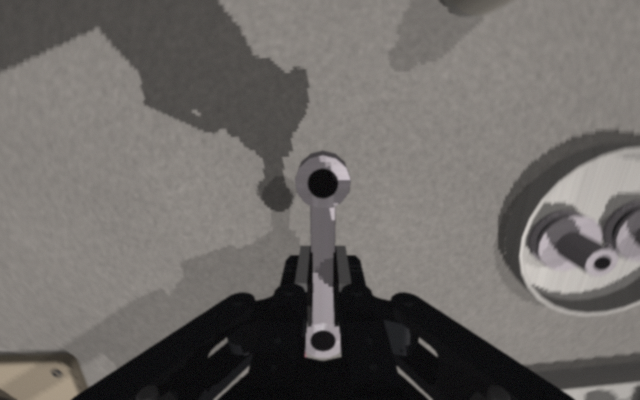

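The rod is held level and centred at its middle. Carrying it to the long tray.

```bash
python3 -m crank '{"slide":[[-0.018,0.008,0],[-0.036,0.0163,-0.005],[-0.036,0.0163,0],[-0.036,0.0163,0],[-0.036,0.0163,0],[-0.036,0.0163,0],[-0.036,0.0163,0],[-0.036,0.0163,0]],"twist":[0,0,0,0,0,0,0,0]}' && python3 -m crank '{"slide":[[-0.036,0.0163,0],[-0.036,0.0163,0],[-0.036,0.0163,0],[-0.036,0.0163,0],[-0.036,0.0163,0],[-0.036,0.0163,0],[0,0,0],[0,0,0]],"twist":[0,0,0,0,0,0,0,0]}' && python3 d.py 586 -248 40 88
```

```text
time: 36.95
tool_pos: [487.5, -6.9, 105.4]
tcp_rot: [-179.8, -0.0, 87.9]
ft_force: [0.8, 1.3, -2.1]
finger_gap: 10.0
time: 37.75
tool_pos: [577.8, -224.7, 104.8]
tcp_rot: [-179.8, -0.1, 87.9]
ft_force: [0.2, 0.4, -1.7]
finger_gap: 9.9
t 37.75 pos [ 577.8 -224.7  104.8] rot [-1.798e+02 -1.000e-01  8.790e+01] gap 9.9 F [ 0.2  0.4 -1.7]
twist rad -0.002 then slide m [-0.023   0.009   0.0648] xy dist 24.7
```

```bash
python3 -m crank '{"slide":[[-0.012,0.005,0.01],[-0.011,0.004,0.015],[0,0,0.02],[0,0,0.01],[0,0,0],[0,0,0],[0,0,0]],"twist":[0,0,0,0,0,0,0]}' && python3 d.py 586 -248 7 88;  python3 -c "
from h import *
s,st=wristcam(); cv2.imwrite('pics/w12.png',s['img'][:,:,::-1])"
```

```text
time: 38.45
tool_pos: [588.0, -247.7, 53.6]
tcp_rot: [179.9, 0.0, 88.1]
ft_force: [0.1, -0.5, -1.3]
finger_gap: 10.6
t 38.45 pos [ 588.  -247.7   53.6] rot [179.9   0.   88.1] gap 10.6 F [ 0.1 -0.5 -1.3]
twist rad 0.002 then slide m [-0.0004 -0.0019  0.0466] xy dist 2.0
```

View pics/w12.png

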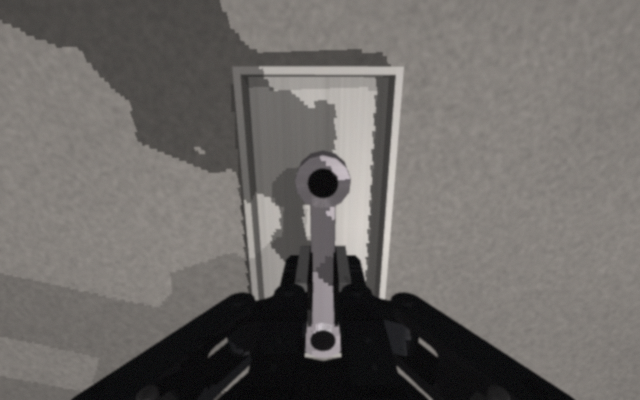

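The rod is parallel to the tray and centred across it: rod at column 322, tray walls at ~250 and ~385. Lowering.

```bash
python3 -m crank '{"slide":[[0,-0.001,0.015],[0,0,0.014],[0,0,0.007],[0,0,0.003],[0,0,0],[0,0,0]],"twist":[0,0,0,0,0,0]}' && python3 d.py 586 -248 7 88
```

```text
time: 39.1
tool_pos: [586.4, -247.9, 13.6]
tcp_rot: [180.0, 0.0, 88.1]
ft_force: [-0.3, 0.1, -0.4]
finger_gap: 10.4
t 39.1 pos [ 586.4 -247.9   13.6] rot [180.    0.   88.1] gap 10.4 F [-0.3  0.1 -0.4]
twist rad 0.002 then slide m [-0.0001 -0.0004  0.0066] xy dist 0.5
```

```bash
python3 -m crank '{"slide":[[0,0,0.002],[0,0,0.001],[0,0,0],[0,0,0]],"twist":[0,0,0,0]}' && python3 -m crank '{"slide":[[0,0,0.001],[0,0,0],[0,0,0]],"twist":[0,0,0]}' && python3 -m crank '{"slide":[[0,0,0.001],[0,0,0],[0,0,0]],"twist":[0,0,0]}'
```

```text
time: 39.5
tool_pos: [586.3, -247.8, 10.5]
tcp_rot: [180.0, 0.0, 88.1]
ft_force: [-0.1, -0.3, -2.0]
finger_gap: 10.4
time: 39.8
tool_pos: [586.2, -247.7, 9.3]
tcp_rot: [-180.0, -0.0, 88.1]
ft_force: [0.5, 1.1, -1.3]
finger_gap: 10.2
time: 40.1
tool_pos: [586.2, -247.7, 8.3]
tcp_rot: [-180.0, -0.0, 88.1]
ft_force: [-0.8, 0.4, -1.0]
finger_gap: 10.1
```

```bash
python3 -m crank '{"slide":[[0,0,0.001],[0,0,0],[0,0,0]],"twist":[0,0,0]}'; python3 -m crank '{"slide":[[0,0,0.0005],[0,0,0],[0,0,0]],"twist":[0,0,0]}'
```

```text
time: 40.4
tool_pos: [586.2, -247.8, 7.3]
tcp_rot: [-180.0, -0.0, 88.1]
ft_force: [0.2, -0.3, -2.0]
finger_gap: 9.8
time: 40.7
tool_pos: [586.2, -247.7, 6.9]
tcp_rot: [-180.0, -0.0, 88.1]
ft_force: [-0.0, -0.0, -1.3]
finger_gap: 10.3
```

```bash
python3 -m crank '{"slide":[[0,0,0.0006],[0,0,0],[0,0,0]],"twist":[0,0,0]}'
```

```text
time: 41.0
tool_pos: [586.3, -247.8, 6.8]
tcp_rot: [180.0, 0.0, 88.1]
ft_force: [-3.3, 0.6, 5.8]
finger_gap: 10.3
```

```bash
python3 -m crank '{"slide":[[0,0,0],[0,0,0],[0,0,0],[0,0,0],[0,0,-0.01],[0,0,-0.03],[0,0,-0.04],[0,0,-0.04]],"twist":[0,0,0,0,0,0,0,0]}' 0.55 && python3 -m crank '{"slide":[[0,0,-0.03],[-0.04,0,-0.03],[-0.04,0,-0.03],[-0.04,0.03,0],[-0.04,0.03,0],[-0.04,0.03,0],[-0.04,0.03,0],[0,0,0]],"twist":[0,0,0,0,0,0,0,0]}'
python3 - <<'E'
from h import *
print(status.sense()["tool_pos"])
for n in ("top","side"):
    s=viewer.snapshot(n); im=s["img"][:,:,::-1]
    cv2.imwrite(f"pics/{n}9.png",im)
    if n=="top": cv2.imwrite("pics/c9.png",cv2.resize(im[50:290,130:500],None,fx=2.1,fy=2.1,interpolation=cv2.INTER_CUBIC))
    else: cv2.imwrite("pics/s9.png",cv2.resize(im[80:350,230:560],None,fx=2.2,fy=2.2,interpolation=cv2.INTER_CUBIC))
E
```

```text
time: 41.8
tool_pos: [585.8, -247.5, 127.8]
tcp_rot: [-180.0, -0.0, 88.1]
ft_force: [0.4, -0.5, 0.6]
finger_gap: 38.2
time: 42.6
tool_pos: [688.3, -479.2, 210.3]
tcp_rot: [-179.7, -0.2, 88.0]
ft_force: [-1.0, 0.2, -2.2]
finger_gap: 38.5
[ 688.26180854 -479.24789102  210.3262758 ]
```

View pics/c9.png

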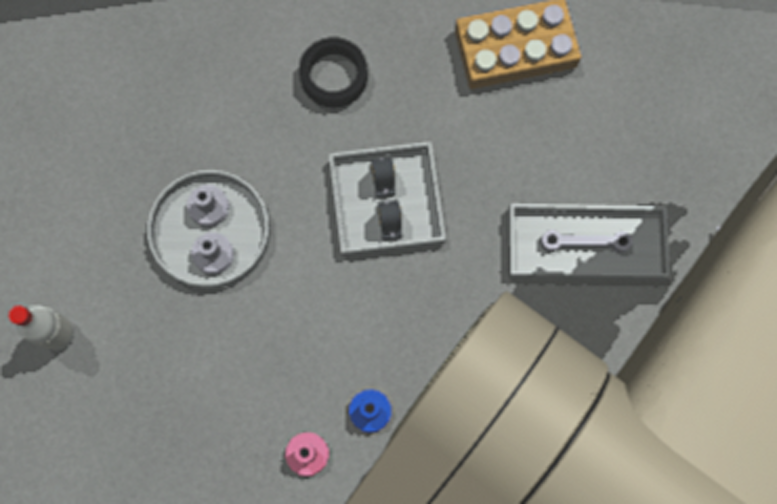

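View pics/s9.png

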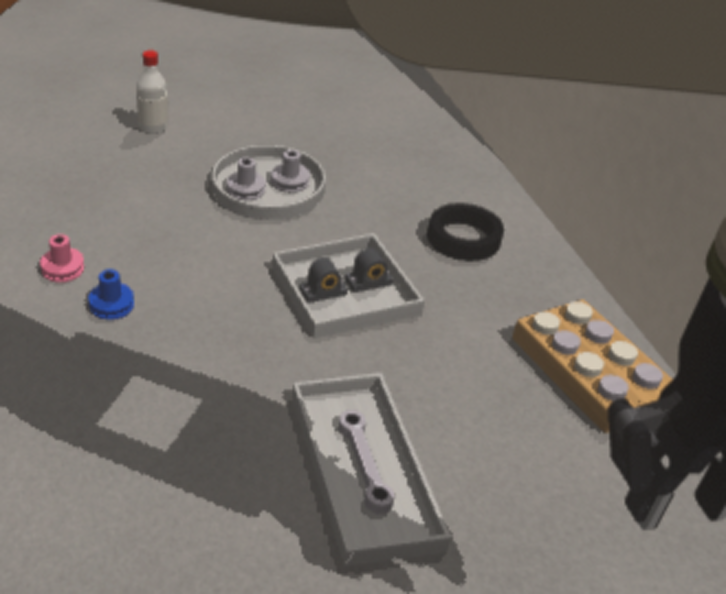

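All parts look right. One numeric check before handing in.

Run:
```python
from h import *
T=viewer.snapshot("top")
f=lambda x,y,z: ray(T,(x+.5)/2.1-.5+130,(y+.5)/2.1-.5+50,z)
pan=np.array([609.5,232]);
for p in ((202,198),(207,246)): X=f(*p,48); print("pulley",X.round(1),"r",np.linalg.norm(X[:2]-pan).round(1))
e=[f(*p,18) for p in ((551,240),(622,241))]; print("rod",((e[0]+e[1])/2).round(1),"len",np.linalg.norm(e[1]-e[0]).round(1))
h=T["img"][:,:,:]; st=status.sense(); print(st["ft_force"].round(1),st["qd"].round(2))
from bench import hand_in
print(hand_in())
```

```text
pulley [638.6 235.3  48. ] r 29.3
pulley [577.1 227.8  48. ] r 32.7
rod [ 585.5 -245.4   18. ] len 90.5
[0.5 0.2 0. ] [ 0.56 -4.3   1.99  0.01 -0.18  0.03]
the job is handed in; nothing more can be done
None
```

I sorted all five parts into their trays and handed the job in at about 43 s of the 112 s allowed. No verdict came back.

**What I did:** Each part was lowered until the wrist force showed contact with the tray floor, then released.
- **Round pan:** both steel pulleys, hub up and side by side.
- **Square tray:** both bearing blocks, on their feet and side by side.
- **Long narrow tray:** the connecting rod.

**Last checks:**

| Part | Measured position | Limit |
|---|---|---|
| Pulleys | 29 and 33 mm from the pan's centre | 55 mm |
| Blocks | about 31 mm either side of the tray's centre (from where the gripper released them; not re-measured) | 55 mm |
| Rod | about 1 mm across and 3 mm along from the tray's centre (eyes 90.5 mm apart, 90 expected) | 42 and 65 mm |

- **Upright:** the top and side views after release show every part upright and on its own tray floor. The wheels of the two pulleys don't touch.
- **Left alone:** the oil bottle and the blue and pink look-alikes appear untouched. In the last top view the arm hid the screwdriver, and the cropped side view didn't include it. The tool never came near where it lay.
- **Disagreements:**
  - The jaws read about 2 mm under the nominal size on the hubs and the rod, but every grip held.
  - The arm was still settling slightly when I handed in (up to 4 deg/s), well clear of everything.

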